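# Put the desk things into their matching holders

### The arm

A 6-joint arm with a two-finger parallel gripper is mounted at the origin on the work surface; the furniture and walls round the work are solid. World frame = base frame: x ahead of the robot, y to its left, z up, the work surface at z = 0. Lengths are in m, angles in rad, forces in N, time in s.
With the tool pointing down it reaches from about 0.275 to 0.75 m from the base axis. Payload 10.2 kg.
Tool frame: the origin (TCP) lies at the very end of the fingers, on their centre line; the grasp point (between the pads) lies 19 mm behind it; z points along the fingers, y is the line along which they close (so a half turn about z gives the same grasp; the last joint's range is limited). The gripper opens to 88 mm and grips with 3 to 60 N. Pads are 18 mm wide; open, the fingers measure 123 mm over their backs; the gripper's body (75 mm by 187 mm) begins 45 mm behind the grasp point.
Start: joints at [1.006, 0.313, 1.498, -0, 1.331, -0.223], TCP at [0.176, 0.495, 0.239] pointing down, gripper open.
Joint ranges: [-2.94, 2.94], [-0.97, 2.17], [0.19, 2.56], [-1.23, 4.37], [0.02, 3.11], [-2.88, 2.88]. Speed limits (rad/s): [2.39, 2.39, 3.01, 3.14, 3.14, 3.14].

### API

Orientations are given as a unit quaternion [w, x, y, z].
In Python, from rig import sensors, eyes, robot, finder gives the robot as it stands.
- The arm moves only by the shell command python3 -m pendant 'ROWS' [OPENING] [FORCE]. ROWS is rows parted by semicolons, their numbers by spaces, 1 to 5 of them, each of 4 numbers: dx, dy, dz in m, then a turn about the tool's z in rad; each row shifts and turns the commanded pose from where the row before left it, along the tool's axes as they then stand; what a row does not reach is not made up. A row lasts 1/8 s, in which the tool goes at most 0.0625 m and 0.188 rad, less where a joint would pass 70% of its speed; a pose out of reach is approached as far as the arm can. OPENING is the finger opening in m, set as the command begins (- or left out keeps the last). The fingers move at their own pace and stop on an object; FORCE is the grip in N (left out, the last holds). Time passes only in rows, so rows that do not move let the fingers close. It prints the time, the measured TCP pose, the force, the opening and the grip force at its end.
- sensors.state(): the state, without advancing time (a new reading comes with each control period).
- eyes.read_camera(name): name is "side" or "top"; returns (picture, depth): 480x640x3 uint8, blue, green, red; 480x640 float32, m along the optical axis (not along the pixel's ray), 0 where there is no reading.
- eyes.camera_model(name): a dict with "intrinsics" (3x3 intrinsics, pixels), "rvec" (rotation vector, rad) and "tvec" (3), from world to camera coordinates, as OpenCV has them. Camera axes: x right, y down, z forward; pixel columns grow to the right and rows downward; lengths in m; the calibration is good to about 2 mm. A picture is of the moment at which its call begins. camera_model takes no time and is no camera call.
- robot.job_done(): hands the job in; it is judged then, once.
Trained networks look in the newest picture that a camera, given by its name, has taken for a name from the list of things; names that differ only in an ending like _2 or _b are one class to them, and where a whole thing is asked for, a point or a joint stands for the part that bears it (a point fixed in the world has none). Each returns a list of dicts, best first, with "conf" (0 to 1); they miss things now and then, are a little off and sometimes report something else, mostly with a low value. They report only what shows in the picture. A call takes as long as a camera call.
- finder.recognise(camera, name): "at" ([x, y, z] in m, in world coordinates, good to about 4 mm: the middle of the surface that is visible of it).
The state is a dict: "clock": time; "q": joint angles; "joint_velocities": joint speeds; "joint_torque": joint torques, N m; "ee_pos": TCP position; "orientation": TCP orientation; "contact_force": force on the tool from outside, world axes, zero at the start; "ft_torque": the same for the moment, N m; "opening": finger opening in m; "gripper_force": force on a finger pad.
Only numpy, scipy, OpenCV 4.12 (cv2) and the standard library are available. Lean on these libraries where they do the work, as an engineer would, in place of code of your own. Each camera call takes 0.05 s, during which the arm holds its last target. There are 200 camera calls.

### The job

Put the masking tape, the small paint pot, the bulldog clip and the eraser away: each upright and flat on the floor of the wooden holder whose recess matches its shape and size. Leave the key fob and the toy bear where they lie.

Things in the scene. Friction and masses are not known exactly. Their poses are not given: they have to be found in the camera images.
- tape: roll of masking tape lying flat at first on a low dark wooden board on feet whose flat top is 52 mm above the table: ring of 104 mm outside diameter, hole 54 mm, 18 mm high (wall about 24 mm wide, centred 40 mm from the axis: pinch it with one finger in the hole). Origin at the centre of the ring's underside, z up.
- pot: small round white screw pot with a cap (standing at first on a low dark wooden board on feet whose flat top is 52 mm above the table), 41 mm high, body 34 mm and cap (upper 14 mm) 36 mm in diameter. Origin at the centre of its underside, z up.
- clip: steel bulldog clip lying flat at first on a low dark wooden board on feet whose flat top is 52 mm above the table, 51 mm (x) by 50 mm (y), 21 mm high; it does not open. Origin under its centre, z up. Grasp across y at 11 mm to the -x side of the origin: from x = -21 to 0 mm its sides are parallel, 48 mm apart at 11 to 17 mm up (2 mm base plate: 50 mm). It narrows towards +x.
- eraser: small eraser in a blue card sleeve lying flat at first on a low dark wooden board on feet whose flat top is 52 mm above the table: 18 mm (x) by 42 mm (y), 12 mm high. Origin at the centre of its underside, z up.
- holder_large_round: fixed light-wood holder lying on the table, 9 mm high, with a cork-floored recess in its top: recess floor 5 mm and rim 9 mm above the table. Origin at the centre of its underside, z up. Round, 132 mm across; round recess 120 mm in diameter.
- holder_small_round: fixed light-wood holder lying on the table, 9 mm high, with a cork-floored recess in its top: recess floor 5 mm and rim 9 mm above the table. Origin at the centre of its underside, z up. Round, 72 mm across; round recess 52 mm in diameter.
- holder_square: fixed light-wood holder lying on the table, 9 mm high, with a cork-floored recess in its top: recess floor 5 mm and rim 9 mm above the table. Origin at the centre of its underside, z up. 85 by 84 mm; recess 67 mm (x) by 66 mm (y).
- holder_oblong: fixed light-wood holder lying on the table, 9 mm high, with a cork-floored recess in its top: recess floor 5 mm and rim 9 mm above the table. Origin at the centre of its underside, z up. 54 by 78 mm; recess 34 mm (x) by 58 mm (y).
- key_fob: bystander: loose black car key fob with ring and yellow charm, 58 by 102 mm, 23 mm high, lying beyond the holders. Origin under its centre.
- bear: bystander: loose yellow toy bear charm sitting upright, 39 mm (x) by 45 mm (y), 62 mm high, on the robot's side of the holders. Origin under its centre.

How it is judged:
By the outcome, as a careful person would: the job done as asked, in the order asked, and still so for the second after the job is handed in, with the robot touching nothing.
It also fails if it takes over 106 s, if anything falls off the work surface, if the arm or the gripper's body presses on something with over 40 N, if the wrist force passes 120 N, or if a joint passes its speed limit or range.

## Working session

There is one attempt and no reset: what is moved stays moved. The work goes in short steps, Python scripts to look and compute and a shell command to move; the robot and the scene stay as the last step left them, time stands still between calls to the robot, and variables do not carry over. Pictures are saved under pics/ and viewed, at most 18 in all, crops included, and the job is handed in when it is done.

```bash
ls; mkdir -p pics; cat > h.py <<'E'
import numpy as np, cv2
from rig import sensors, eyes, robot, finder
def cam(n):
    m=eyes.camera_model(n); return np.array(m["intrinsics"]),cv2.Rodrigues(np.array(m["rvec"],float))[0],np.array(m["tvec"],float).ravel()
def cloud(n,d):
    K,R,t=cam(n); v,u=np.mgrid[:480,:640]
    p=np.stack([(u-K[0,2])/K[0,0]*d,(v-K[1,2])/K[1,1]*d,d],-1)
    return (p-t)@R   # world
def proj(n,P):
    K,R,t=cam(n); p=(np.atleast_2d(P)@R.T+t)@K.T; return p[:,:2]/p[:,2:]
E
python3 - <<'E'
from h import *
for n in("top","side"):
    b,d=eyes.read_camera(n); cv2.imwrite(f"pics/{n}0.png",b); np.save(f"{n}0.npy",d)
    for o in "tape pot clip eraser holder_large_round holder_small_round holder_square holder_oblong key_fob bear".split():
        r=finder.recognise(n,o)
        print(n,o,[(np.round(x["at"],3).tolist(),round(x["conf"],2),proj(n,x["at"]).round().tolist()[0]) for x in r[:2]])
s=sensors.state();print(s["clock"],s["ee_pos"],s["orientation"],s["opening"])
E
```

```text
pics
top tape [([0.515, -0.487, 0.069], 0.95, [494.0, 196.0])]
top pot [([0.468, -0.257, 0.089], 0.49, [399.0, 217.0])]
top clip [([0.562, -0.382, 0.064], 0.58, [449.0, 177.0])]
top eraser [([0.416, -0.378, 0.062], 0.69, [449.0, 239.0])]
top holder_large_round [([0.407, 0.365, 0.005], 0.62, [139.0, 251.0])]
top holder_small_round [([0.428, 0.202, 0.007], 0.65, [206.0, 240.0]), ([0.514, -0.489, 0.067], 0.3, [495.0, 196.0])]
top holder_square [([0.446, 0.04, 0.007], 0.68, [272.0, 232.0])]
top holder_oblong [([0.573, 0.153, 0.01], 0.97, [225.0, 181.0]), ([0.448, 0.044, 0.005], 0.49, [271.0, 231.0])]
top key_fob []
top bear [([0.314, 0.292, 0.048], 0.64, [164.0, 289.0])]
side tape [([0.513, -0.492, 0.067], 0.97, [437.0, 317.0]), ([0.424, 0.2, 0.007], 0.61, [286.0, 214.0])]
side pot [([0.471, -0.273, 0.083], 0.82, [369.0, 261.0])]
side clip [([0.557, -0.392, 0.065], 0.7, [432.0, 288.0])]
side eraser [([0.412, -0.381, 0.061], 0.42, [363.0, 298.0])]
side holder_large_round [([0.404, 0.364, 0.007], 0.91, [264.0, 194.0])]
side holder_small_round [([0.428, 0.202, 0.005], 0.82, [287.0, 214.0])]
side holder_square [([0.445, 0.035, 0.006], 0.84, [311.0, 237.0])]
side holder_oblong [([0.572, 0.15, 0.008], 0.69, [342.0, 214.0])]
side key_fob [([0.521, 0.305, 0.015], 0.78, [307.0, 194.0])]
side bear [([0.314, 0.29, 0.025], 0.72, [240.0, 200.0])]
1.1 [0.17598244 0.49463368 0.23872321] [4.69148041e-06 1.70079504e-01 9.85430344e-01 1.16878216e-06] 0.08832044936076346
```

View pics/top0.png

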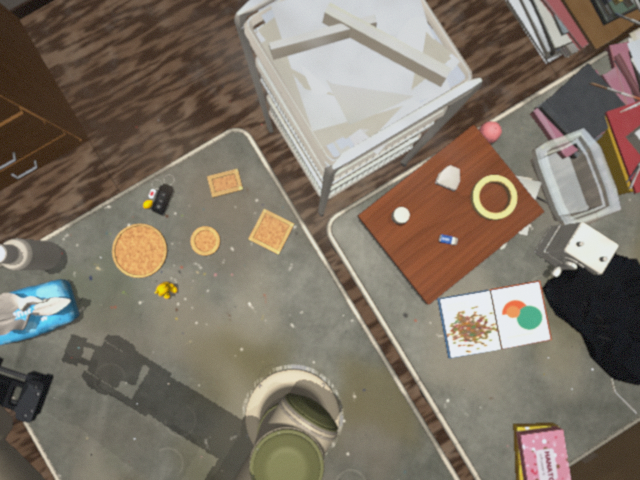

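View pics/side0.png

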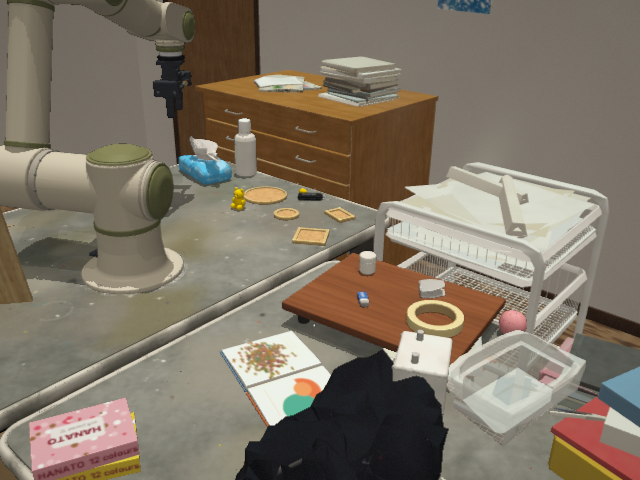

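```bash
python3 - <<'E'
from h import *
b=cv2.imread("pics/top0.png")
o=[cv2.resize(b[y-40:y+40,x-52:x+53],(400,300),interpolation=cv2.INTER_CUBIC) for x,y in((449,177),(449,239),(225,181),(271,231))]
cv2.imwrite("pics/crop.png",np.vstack([np.hstack(o[:2]),np.hstack(o[2:])]))
W={n:cloud(n,np.load(n+"0.npy")) for n in("top","side")}
def rep(name,c,r,zlo,zhi,n="top"):
    P=W[n]; m=(np.hypot(P[...,0]-c[0],P[...,1]-c[1])<r)&(P[...,2]>zlo)&(P[...,2]<zhi)&(np.load(n+"0.npy")>0)
    q=P[m]
    if len(q)<5: print(name,n,"few",len(q));return
    h=cv2.minAreaRect(q[:,:2].astype(np.float32)*1000)
    print(name,n,len(q),"c",np.round(np.array(h[0])).tolist(),"size",np.round(h[1]),"ang",round(h[2],1),"z95",np.percentile(q[:,2],[10,50,90]).round(4), "mean",q[:,:2].mean(0).round(4))
for n in W:
    rep("tape",(.514,-.488),.075,.058,.09,n)
    rep("pot",(.469,-.262),.045,.06,.12,n)
    rep("potcap",(.469,-.262),.045,.088,.12,n)
    rep("clip",(.56,-.387),.05,.0535,.09,n)
    rep("eraser",(.414,-.379),.04,.058,.08,n)
    rep("LR",(.406,.365),.085,.007,.02,n)
    rep("SR",(.428,.202),.05,.007,.02,n)
    rep("SQ",(.446,.038),.07,.007,.02,n)
    rep("OB",(.572,.152),.055,.007,.02,n)
    rep("bear",(.314,.291),.045,.015,.09,n)
    rep("fob",(.521,.305),.07,.007,.09,n)
E
```

```text
tape top 888 c [514.0, -487.0] size [104. 104.] ang 27.3 z95 [0.0644 0.0703 0.073 ] mean [ 0.5139 -0.4868]
pot top 226 c [474.0, -262.0] size [34. 35.] ang 43.0 z95 [0.0862 0.0921 0.0948] mean [ 0.4732 -0.2601]
potcap top 197 c [475.0, -262.0] size [34. 35.] ang 42.3 z95 [0.0903 0.0924 0.0949] mean [ 0.4741 -0.2617]
clip top 646 c [561.0, -387.0] size [96. 97.] ang 10.7 z95 [0.054  0.066  0.0723] mean [ 0.5608 -0.3846]
eraser top 139 c [426.0, -379.0] size [41. 38.] ang 76.0 z95 [0.0605 0.0634 0.0665] mean [ 0.4169 -0.3761]
LR top 754 c [409.0, 362.0] size [129. 129.] ang 0.8 z95 [0.0072 0.0084 0.0109] mean [0.407  0.3618]
SR top 343 c [429.0, 203.0] size [71. 69.] ang 89.0 z95 [0.0074 0.0091 0.0114] mean [0.4288 0.2042]
SQ top 562 c [435.0, 44.0] size [ 93. 110.] ang 61.7 z95 [0.0073 0.0086 0.0115] mean [0.4484 0.0428]
OB top 367 c [571.0, 154.0] size [54. 78.] ang 13.3 z95 [0.0075 0.0093 0.0119] mean [0.5706 0.1542]
bear top 222 c [311.0, 292.0] size [35. 41.] ang 73.6 z95 [0.0176 0.0473 0.0577] mean [0.3158 0.2907]
fob top 524 c [516.0, 323.0] size [ 56. 118.] ang 71.7 z95 [0.0102
[... 484 characters left out ...]
414.0, -379.0] size [42. 18.] ang 78.6 z95 [0.06   0.0629 0.0649] mean [ 0.4127 -0.3806]
LR side 160 c [405.0, 360.0] size [132. 126.] ang 62.2 z95 [0.0073 0.0081 0.0102] mean [0.4041 0.3563]
SR side 105 c [425.0, 202.0] size [73. 68.] ang 75.8 z95 [0.0072 0.0087 0.0108] mean [0.4248 0.2005]
SQ side 212 c [445.0, 40.0] size [95. 84.] ang 62.0 z95 [0.0073 0.0086 0.0106] mean [0.4429 0.0397]
OB side 139 c [566.0, 152.0] size [60. 88.] ang 13.4 z95 [0.0075 0.0087 0.0107] mean [0.5685 0.1507]
bear side 177 c [309.0, 290.0] size [39. 37.] ang 76.9 z95 [0.0183 0.036  0.0556] mean [0.3105 0.2898]
fob side 171 c [515.0, 319.0] size [ 60. 114.] ang 58.9 z95 [0.009  0.0135 0.0179] mean [0.5237 0.3079]
```

View pics/crop.png

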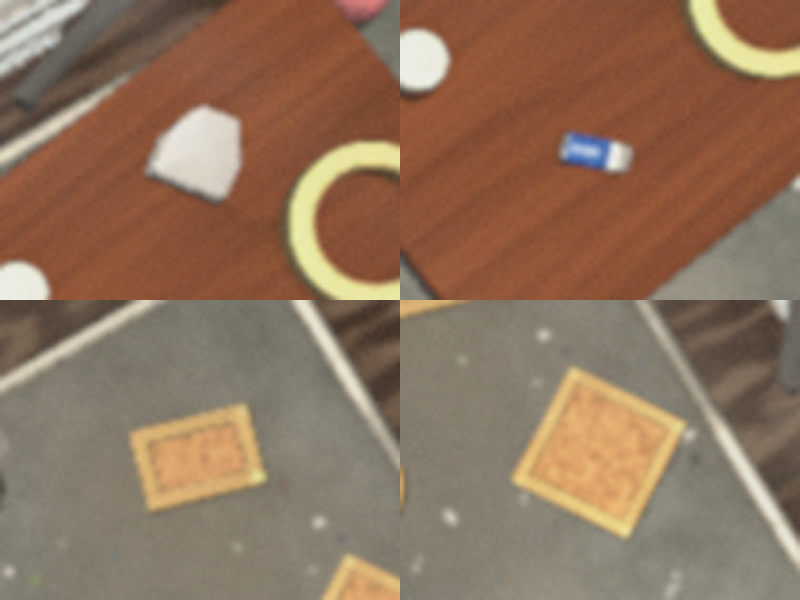

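The top view shows the tape at (494,196), clip at (449,177), pot at (400,215) and eraser at (449,239) on the board. The holders are at (139,251), (205,240), (271,231) and (225,181), the bear at (166,290) and the fob at (158,198). The side view agrees. In the crop the clip's wide edge is at the bottom and it narrows towards upper right.

```bash
python3 - <<'E'
from h import *
for n in("top","side"):
    b=cv2.imread(f"pics/{n}0.png");d=np.load(n+"0.npy");P=cloud(n,d);S=cv2.cvtColor(b,cv2.COLOR_BGR2HSV)
    def rep(name,m):
        m=m&(d>0);k,l,st,ce=cv2.connectedComponentsWithStats(m.astype(np.uint8));
        q=P[l==1+np.argmax(st[1:,4])];h=cv2.minAreaRect(q[:,:2].astype(np.float32)*1000)
        print(n,name,len(q),np.round(h[0]),np.round(h[1]),round(h[2],1),"mean",q.mean(0).round(4))
    near=lambda c,r:np.hypot(P[...,0]-c[0],P[...,1]-c[1])<r
    for nm,c in(("SQ",(.446,.04)),("OB",(.571,.153)),("SR",(.427,.203)),("LR",(.407,.362))): rep(nm,near(c,.08)&(S[...,1]>85))
    rep("clip",near((.56,-.387),.05)&(P[...,2]>.06)&(S[...,1]<90))
    q=P[near((.56,-.387),.05)&(P[...,2]>.06)&(d>0)&(S[...,1]<90)][:,:2]
    hull=cv2.convexHull((q*1000).astype(np.float32));print("hull",cv2.approxPolyDP(hull,3,True).reshape(-1,2).round().tolist())
    rep("eraser",near((.414,-.379),.04)&((S[...,0]>100)&(S[...,0]<130)&(S[...,1]>60)|(S[...,1]<80)))
    # height map of top: max z per 5cm cell
    if n=="top" or 1:
        v=P[(d>0)&(P[...,0]>.1)&(P[...,0]<.9)&(P[...,1]>-.75)&(P[...,1]<.7)]
        g=np.full((16,29),-1.);i=((v[:,0]-.1)/.05).astype(int);j=((v[:,1]+.75)/.05).astype(int)
        np.maximum.at(g,(i,j),v[:,2]);print("y:", [round(-75+5*k) for k in range(29)])
        for a in range(16):print(round(.1+.05*a,2),(g[a]*100).round().astype(int).tolist())
E
```

```text
top SQ 1205 [448.  44.] [86. 86.] 62.0 mean [0.4479 0.0435 0.0066]
top OB 714 [571. 157.] [55. 81.] 13.9 mean [0.5699 0.1559 0.0071]
top SR 710 [428. 206.] [75. 71.] 86.1 mean [0.4282 0.205  0.0067]
top LR 2374 [408. 366.] [137. 131.] 88.9 mean [0.4079 0.3646 0.0059]
top clip 383 [ 563. -385.] [48. 50.] 62.7 mean [ 0.5616 -0.3834  0.0692]
hull [[590.0, -384.0], [572.0, -363.0], [552.0, -353.0], [534.0, -393.0], [552.0, -405.0], [580.0, -405.0]]
top eraser 156 [ 417. -377.] [41. 21.] 77.0 mean [ 0.4161 -0.3753  0.0622]
y: [-75, -70, -65, -60, -55, -50, -45, -40, -35, -30, -25, -20, -15, -10, -5, 0, 5, 10, 15, 20, 25, 30, 35, 40, 45, 50, 55, 60, 65]
0.1 [13, 9, 1, 1, 1, 2, 2, 1, 1, 1, 1, 1, 1, 1, 24, 23, 2, 1, 1, 0, 55, 57, 52, 35, 35, 1, 1, 1, 1]
0.15 [13, 9, 1, 2, 2, 2, 2, 1, 1, 1, 1, 1, 1, 1, 1, 1, 1, 0, 1, 1, 1, 52, 52, 37, 37, 25, 1, 1, 5]
0.2 [11, 10, 9, 1, 2, 2, 2, 2, 1, 1, 1, 1, 1, 1, 1, 1, 1, 1, 1, 1, 1, 1, 1, 1, 32, 25, 12, 12, 6]
0.25 [12, 12, 12, 9, 2, 2, 2, 6, 6, 1, 1, 1, 1, 1, 1, 1, 1, 1, 1, 1, 2, 3, 1, 1, 9, 10, 10, 9, -100]
0.3 [13, 14, 13, 8, 1, 1, 6, 6, 6, 6, 1, 1, 1,
[... 3250 characters left out ...]
, 15, 15, 16, 15, -100, 0, 0, 0, 0, -100, -100, -100, -100, -100, -100, -100, -100, -100]
0.7 [7, 7, 7, 5, 4, -100, 15, 15, 15, 14, 14, 14, 15, 15, 15, -100, -100, 0, -100, -100, -100, -100, -100, -100, -100, -100, -100, -100, -100]
0.75 [7, 7, 7, -100, -100, 11, 15, 17, 17, 17, 14, 14, 14, 14, 14, 12, -100, -100, -100, -100, -100, -100, -100, -100, -100, -100, -100, -100, -100]
0.8 [-100, -100, -100, -100, -100, -100, 12, 15, 17, 17, 17, 17, 14, 17, 17, 17, -15, -100, -100, -100, -100, -100, -100, -100, -100, -100, -100, -100, -100]
0.85 [-100, -100, -100, -100, -100, -100, -100, 13, 14, 14, 17, 18, 17, 17, 16, 16, -13, -100, -100, -100, -100, -100, -100, -100, -100, -100, -100, -100, -100]
```

```bash
cat >> h.py <<'E'
def plan(*wps):
    """wps: (x,y,z,az_deg of tool y or None). prints turn, then shift in tool axes for each"""
    s=sensors.state(); p=np.array(s["ee_pos"]); w,a,b,c=s["orientation"]
    R=cv2.Rodrigues(2*np.arctan2(np.linalg.norm([a,b,c]),w)*np.array([a,b,c])/np.linalg.norm([a,b,c]))[0]
    az=np.arctan2(R[1,1],R[0,1]); print("now",p.round(4),"az",round(np.degrees(az),1),"q",np.round(s["q"],2),"open",round(s["opening"],4),"t",s["clock"],"tilt",R[2].round(3))
    for x,y,z,A in wps:
        t=0
        if A is not None: t=-(np.radians(A)-az); t=(t+np.pi)%(2*np.pi)-np.pi; az-=t
        d=np.array([x,y,z])-p; yt=np.array([np.cos(az),np.sin(az),0]); zt=np.array([0,0,-1.]); xt=np.cross(yt,zt)
        v=np.array([d@xt,d@yt,d@zt]); k=int(np.ceil(np.linalg.norm(v)/.062)); m=int(np.ceil(abs(t)/.187))
        print("turn",round(t,3),f"= {m} x {t/max(m,1):.4f} | shift",v.round(4),f"= {k} x",(v/max(k,1)).round(4)); p=np.array([x,y,z])
E
python3 - <<'E'
from h import *
plan((.42,0,.26,None),(.484,-.46,.22,-43.5),(.484,-.46,.059,None))
P=np.vstack([cloud(n,np.load(n+"0.npy"))[np.load(n+"0.npy")>0] for n in("top","side")])
q=P[(P[:,2]>.1)&(P[:,2]<.3)&(P[:,0]>.5)&(P[:,0]<.8)&(P[:,1]>-.5)&(P[:,1]<0)]
# clearance to clip gripper body rect
for az in(66.5,60,50,40,30,20):
    u=np.array([np.cos(np.radians(az)),np.sin(np.radians(az))]);r=q[:,:2]-[.552,-.380]
    a=np.abs(r@u)-.0935;b=np.abs(r@[-u[1],u[0]])-.0375
    print(az,np.sort(np.maximum(a,b))[[0,5,20]].round(3),[q[np.argmin(np.maximum(a,b))].round(3)])
E
```

```text
now [0.176  0.4946 0.2387] az 70.4 q [ 1.01  0.31  1.5  -0.    1.33 -0.22] open 0.0883 t 1.1 tilt [-0.  0. -1.]
turn 0 = 0 x 0.0000 | shift [-0.3957 -0.3842 -0.0213] = 9 x [-0.044  -0.0427 -0.0024]
turn 1.988 = 11 x 0.1807 | shift [-0.2896  0.3631  0.04  ] = 8 x [-0.0362  0.0454  0.005 ]
turn 0 = 0 x 0.0000 | shift [0.    0.    0.161] = 3 x [0.     0.     0.0537]
66.5 [0.034 0.036 0.037] [array([ 0.668, -0.291,  0.14 ])]
60 [0.032 0.034 0.036] [array([ 0.67 , -0.303,  0.141])]
50 [0.034 0.035 0.037] [array([ 0.685, -0.324,  0.136])]
40 [0.036 0.04  0.042] [array([ 0.697, -0.351,  0.137])]
30 [0.046 0.047 0.049] [array([ 0.65 , -0.27 ,  0.141])]
20 [0.036 0.04  0.042] [array([ 0.65 , -0.27 ,  0.141])]
```

```bash
R='-.044 -.0427 -.0024 0'
python3 -m pendant '-.044 -.0427 -.0024 0;-.044 -.0427 -.0024 0;-.044 -.0427 -.0024 0;-.044 -.0427 -.0024 0;-.044 -.0427 -.0024 0' .05 20
python3 -m pendant '-.044 -.0427 -.0024 0;-.044 -.0427 -.0024 0;-.044 -.0427 -.0024 0;-.044 -.0427 -.0024 0;0 0 0 .18'
python3 -m pendant '0 0 0 .181;0 0 0 .181;0 0 0 .181;0 0 0 .181;0 0 0 .181'
python3 -m pendant '0 0 0 .181;0 0 0 .181;0 0 0 .181;0 0 0 .181;0 0 0 .181'
python3 -m pendant '-.0362 .0454 .005 0;-.0362 .0454 .005 0;-.0362 .0454 .005 0;-.0362 .0454 .005 0'
python3 -m pendant '-.0362 .0454 .005 0;-.0362 .0454 .005 0;-.0362 .0454 .005 0;-.0362 .0454 .005 0;0 0 0 0'
python3 -c "
from h import *
plan((.484,-.46,.15,-43.5),(.484,-.46,.059,None))"
```

```text
clock: 1.72
ee_pos: [0.3122, 0.218, 0.251]
orientation: [0.0, 0.17, 0.985, 0.0]
contact_force: [1.3, -0.2, 0.2]
opening: 0.0498
gripper_force: 0.0
clock: 2.35
ee_pos: [0.4214, -0.0034, 0.2602]
orientation: [0.0, 0.262, 0.965, -0.0]
contact_force: [-0.7, 0.9, 0.1]
opening: 0.0502
gripper_force: 0.0
clock: 2.98
ee_pos: [0.4203, -0.0002, 0.2604]
orientation: [0.0, 0.657, 0.754, 0.0]
contact_force: [-0.4, -0.7, 0.3]
opening: 0.05
gripper_force: 0.0
clock: 3.6
ee_pos: [0.4203, -0.0002, 0.2604]
orientation: [0.0, 0.92, 0.391, 0.0]
contact_force: [0.4, -0.5, -0.6]
opening: 0.05
gripper_force: 0.0
clock: 4.1
ee_pos: [0.4519, -0.2322, 0.2403]
orientation: [0.0, 0.919, 0.394, 0.0]
contact_force: [-0.1, 0.5, -0.4]
opening: 0.0495
gripper_force: 0.0
clock: 4.72
ee_pos: [0.4826, -0.4633, 0.2175]
orientation: [-0.001, 0.92, 0.392, -0.0]
contact_force: [0.6, 1.6, 0.1]
opening: 0.05
gripper_force: 0.0
now [ 0.4826 -0.4633  0.2175] az -43.8 q [-0.94  0.66  1.02 -0.    1.46 -0.18] open 0.05 t 4.725 tilt [ 0.    -0.003 -1.   ]
turn -0.005 = 1 x -0.0051 | shift [ 0.0034 -0.0012  0.0675] = 2 x [ 0.0017 -0.0006  0.0338]
turn 0 = 0 x 0.0000 | shift [0.    0.    0.091] = 2 x [0.     0.     0.0455]
```

```bash

python3 -m pendant '0 0 .05 0;0 0 .05 0;0 0 .04 0;0 0 0 0;0 0 0 0'
python3 - <<'E'
from h import *
plan((.484,-.46,.059,-43.5))
b,d=eyes.read_camera("side"); b=b[200:380,340:580]; cv2.imwrite("pics/s1.png",cv2.resize(b,None,fx=3,fy=3))
E
```

```text
clock: 5.35
ee_pos: [0.4843, -0.4607, 0.0827]
orientation: [0.002, 0.919, 0.394, 0.0]
contact_force: [-0.3, -0.5, 1.3]
opening: 0.0498
gripper_force: 0.0
now [ 0.4843 -0.4607  0.0827] az -43.6 q [-0.94  0.77  1.19  0.    1.18 -0.17] open 0.0498 t 5.35 tilt [-0.     0.003 -1.   ]
turn -0.001 = 1 x -0.0014 | shift [ 0.0003 -0.0007  0.0237] = 1 x [ 0.0003 -0.0007  0.0237]
```

View pics/s1.png

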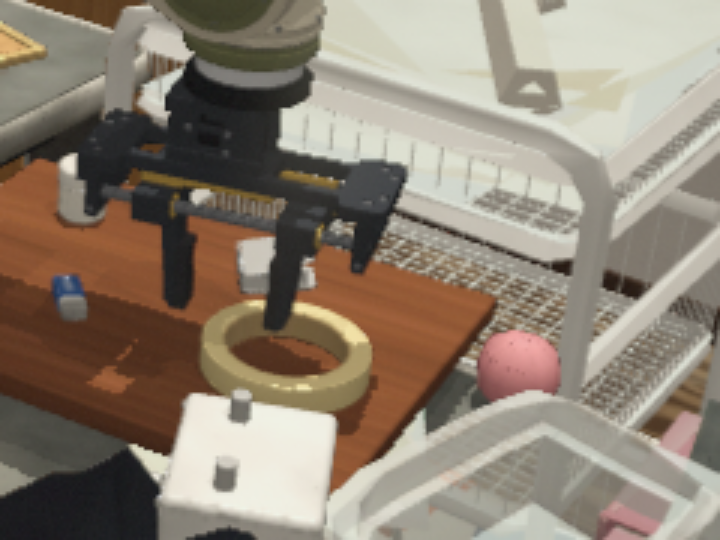

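One finger is over the tape's hole and the other is outside the ring, clear of the clip and eraser, so I can descend.

```bash

python3 -m pendant '0 0 .024 0;0 0 0 0;0 0 0 0' 
python3 -m pendant '0 0 0 0;0 0 0 0;0 0 0 0;0 0 0 0' .0 30
python3 -m pendant '0 0 -.01 0;0 0 -.03 0;0 0 -.05 0;0 0 -.05 0;0 0 -.05 0' 
python3 -c "
from h import *
plan((.45,0,.25,None),(.421,.325,.2,110),(.421,.325,.03,110))"
```

```text
clock: 5.78
ee_pos: [0.484, -0.4609, 0.0581]
orientation: [0.001, 0.919, 0.394, 0.0]
contact_force: [0.6, 0.3, 0.7]
opening: 0.0495
gripper_force: 0.0
clock: 6.28
ee_pos: [0.4836, -0.4604, 0.0564]
orientation: [0.0, 0.919, 0.394, 0.0]
contact_force: [0.4, -0.4, 0.1]
opening: 0.0151
gripper_force: 29.1
clock: 6.9
ee_pos: [0.4834, -0.4601, 0.2488]
orientation: [0.0, 0.919, 0.394, 0.0]
contact_force: [0.1, -0.9, -1.1]
opening: 0.0152
gripper_force: 29.1
now [ 0.4834 -0.4601  0.2488] az -43.6 q [-0.94  0.64  0.98  0.    1.52 -0.17] open 0.0152 t 6.9 tilt [-0.     0.001 -1.   ]
turn 0 = 0 x 0.0000 | shift [ 0.3102 -0.3415 -0.0012] = 8 x [ 0.0388 -0.0427 -0.0002]
turn -2.681 = 15 x -0.1787 | shift [-0.0839  0.3153  0.05  ] = 6 x [-0.014   0.0526  0.0083]
turn 0.0 = 0 x 0.0000 | shift [0.   0.   0.17] = 3 x [0.     0.     0.0567]
```

```bash
python3 - <<'E'
from h import *
b,d=eyes.read_camera("side"); b=b[140:380,300:580]; cv2.imwrite("pics/s2.png",cv2.resize(b,None,fx=2.5,fy=2.5))
print(sensors.state()["contact_force"])
E
```

```text
[ 0.49421452 -0.71660642  5.48593475]
```

View pics/s2.png

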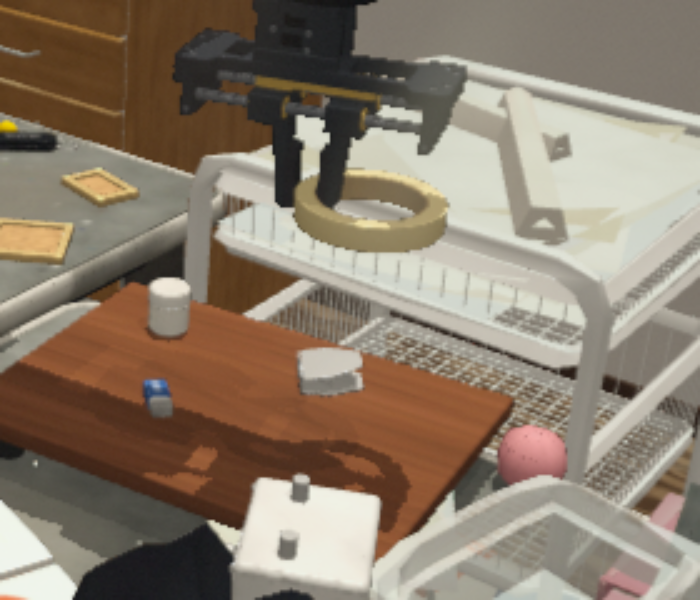

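The tape is held level and well clear of the board. I'll measure where its centre sits relative to the tool.

```bash
cat >> h.py <<'E'
def tapefit(c,zlo,zhi,r=.075):
    for n in("top","side"):
        b,d=eyes.read_camera(n);P=cloud(n,d);S=cv2.cvtColor(b,cv2.COLOR_BGR2HSV)
        m=(np.hypot(P[...,0]-c[0],P[...,1]-c[1])<r)&(P[...,2]>zlo)&(P[...,2]<zhi)&(d>0)&(S[...,0]>18)&(S[...,0]<40)&(S[...,1]>40)
        q=P[m]; (x,y),rr=cv2.minEnclosingCircle(q[:,:2].astype(np.float32)); print(n,len(q),round(x,4),round(y,4),round(rr,4),"z",np.percentile(q[:,2],[2,50,98]).round(4))
E
python3 -c "
from h import *
tapefit((.512,-.489),.2,.3)
plan()"
```

```text
top 442 0.5391 -0.4738 0.0452 z [0.256  0.2708 0.2741]
side 1369 0.5165 -0.4909 0.0556 z [0.2499 0.2643 0.2697]
now [ 0.484  -0.4608  0.2497] az -43.6 q [-0.94  0.64  0.98  0.    1.52 -0.17] open 0.0148 t 7.05 tilt [-0.001  0.006 -1.   ]
```

```bash

python3 -m pendant '.0388 -.0427 0 0;.0388 -.0427 0 0;.0388 -.0427 0 0;.0388 -.0427 0 0;.0388 -.0427 0 0'
python3 -m pendant '.0388 -.0427 0 0;.0388 -.0427 0 0;.0388 -.0427 0 0;0 0 0 -.179;0 0 0 -.179'
python3 -m pendant '0 0 0 -.179;0 0 0 -.179;0 0 0 -.179;0 0 0 -.179;0 0 0 -.179'
python3 -m pendant '0 0 0 -.179;0 0 0 -.179;0 0 0 -.179;0 0 0 -.179;0 0 0 -.179'
python3 -m pendant '0 0 0 -.179;0 0 0 -.179;0 0 0 -.179;0 0 0 0'
python3 -c "
from h import *
plan((.4215,.323,.15,110),(.4215,.323,.03,110))"
```

```text
clock: 7.68
ee_pos: [0.4618, -0.1705, 0.2452]
orientation: [-0.001, 0.919, 0.394, -0.001]
contact_force: [0.7, 0.3, -0.6]
opening: 0.0151
gripper_force: 29.1
clock: 8.3
ee_pos: [0.4496, 0.0009, 0.2454]
orientation: [-0.001, 0.832, 0.554, -0.001]
contact_force: [0.2, -0.0, -0.9]
opening: 0.0151
gripper_force: 29.1
clock: 8.93
ee_pos: [0.4496, 0.0001, 0.2453]
orientation: [-0.001, 0.511, 0.86, -0.0]
contact_force: [0.2, 1.2, -0.8]
opening: 0.0152
gripper_force: 29.1
clock: 9.55
ee_pos: [0.4496, 0.0001, 0.2453]
orientation: [-0.001, 0.089, 0.996, 0.0]
contact_force: [-0.3, 0.3, -0.0]
opening: 0.015
gripper_force: 29.1
clock: 10.05
ee_pos: [0.4498, 0.0001, 0.2455]
orientation: [-0.001, -0.175, 0.985, 0.0]
contact_force: [-0.0, 0.4, -0.5]
opening: 0.015
gripper_force: 29.1
now [4.498e-01 1.000e-04 2.455e-01] az 110.1 q [-0.26  0.14  1.7   0.    1.31 -2.18] open 0.015 t 10.05 tilt [ 0.001  0.001 -1.   ]
turn 0.003 = 1 x 0.0025 | shift [-0.0838  0.3131  0.0955] = 6 x [-0.014   0.0522  0.0159]
turn 0.0 = 0 x 0.0000 | shift [0.   0.   0.12] = 2 x [0.   0.   0.06]
```

```bash

python3 -m pendant '-.014 .0522 .016 0;-.014 .0522 .016 0;-.014 .0522 .016 0;-.014 .0522 .016 0;-.014 .0522 .016 0'
python3 -m pendant '-.014 .0522 .016 0;0 0 .05 0;0 0 .04 0;0 0 0 0;0 0 0 0'
python3 -c "
from h import *
tapefit((.407,.363),.04,.12)
plan((.4215,.323,.03,110))
b,d=eyes.read_camera('side'); cv2.imwrite('pics/s3.png',cv2.resize(b[120:260,200:380],None,fx=4,fy=4))
"
```

```text
clock: 10.68
ee_pos: [0.4249, 0.2708, 0.1654]
orientation: [-0.0, -0.173, 0.985, -0.0]
contact_force: [0.8, -0.5, -0.2]
opening: 0.015
gripper_force: 29.1
clock: 11.3
ee_pos: [0.4214, 0.3231, 0.0617]
orientation: [0.001, -0.175, 0.985, 0.0]
contact_force: [0.1, -0.6, -0.1]
opening: 0.0149
gripper_force: 29.1
top 44 0.3871 0.3153 0.0123 z [0.0655 0.075  0.0787]
side 290 0.4106 0.3553 0.0638 z [0.0573 0.072  0.0824]
now [0.4216 0.3232 0.0621] az 110.2 q [ 0.43  0.53  1.68 -0.    0.93 -1.49] open 0.0149 t 11.4 tilt [-0.003  0.    -1.   ]
turn 0.003 = 1 x 0.0030 | shift [ 0.0002 -0.0001  0.0321] = 1 x [ 0.0002 -0.0001  0.0321]
```

View pics/s3.png

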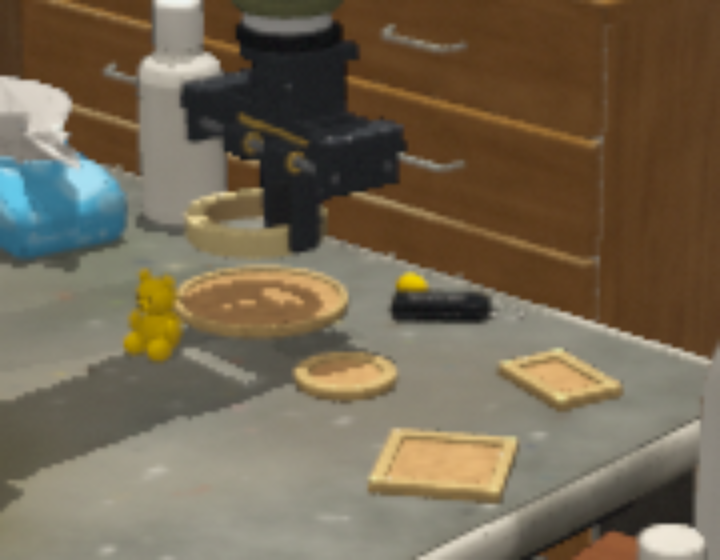

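The tape hangs level above the large round holder at crop (255,225), over the recess at (262,298). The bear and fob are untouched.

```bash

python3 -m pendant '0 0 .03 0;0 0 0 0;0 0 .01 0;0 0 0 0'
python3 -m pendant '0 0 .005 0;0 0 0 0;0 0 0 0;0 0 0 0'
python3 -c "
from h import *
tapefit((.407,.363),.014,.06)
plan((.4215,.323,.012,110))"
```

```text
clock: 11.95
ee_pos: [0.4208, 0.3229, 0.0205]
orientation: [-0.0, -0.176, 0.984, -0.0]
contact_force: [-0.1, -0.2, 0.5]
opening: 0.0149
gripper_force: 29.1
clock: 12.45
ee_pos: [0.4208, 0.3229, 0.0154]
orientation: [0.0, -0.176, 0.984, 0.0]
contact_force: [-0.1, 0.3, 0.1]
opening: 0.0149
gripper_force: 29.1
top 36 0.3805 0.3138 0.017 z [0.0169 0.0282 0.0337]
side 248 0.4045 0.3546 0.0619 z [0.0145 0.0267 0.0348]
now [0.4208 0.3229 0.0154] az 110.2 q [ 0.43  0.61  1.7  -0.    0.83 -1.49] open 0.0146 t 12.55 tilt [-0. -0. -1.]
turn 0.004 = 1 x 0.0042 | shift [-0.0007 -0.0002  0.0034] = 1 x [-0.0007 -0.0002  0.0034]
```

```bash

python3 -m pendant '0 0 .0035 0;0 0 0 0;0 0 0 0'
python3 -m pendant '0 0 0 0;0 0 0 0;0 0 0 0' .04
python3 -m pendant '0 0 -.03 0;0 0 -.05 0;0 0 -.06 0;0 0 -.06 0;0 0 0 0'
python3 -c "
from h import *
tapefit((.407,.363),.014,.06)
plan((.42,0,.25,None),(.4725,-.2635,.2,122),(.4725,-.2635,.064,None))
"
```

```text
clock: 12.92
ee_pos: [0.4207, 0.3229, 0.0118]
orientation: [-0.0, -0.176, 0.984, -0.0]
contact_force: [-0.9, -1.0, 0.7]
opening: 0.0147
gripper_force: 29.1
clock: 13.3
ee_pos: [0.4208, 0.3229, 0.0119]
orientation: [0.0, -0.176, 0.984, 0.0]
contact_force: [0.0, 0.3, 0.4]
opening: 0.04
gripper_force: 0.0
clock: 13.92
ee_pos: [0.4221, 0.3236, 0.2161]
orientation: [0.004, -0.176, 0.984, 0.001]
contact_force: [-0.3, 0.3, -0.5]
opening: 0.04
gripper_force: 0.0
top 489 0.4067 0.3618 0.0529 z [0.0166 0.0235 0.0277]
side 284 0.405 0.3606 0.0571 z [0.0147 0.0218 0.0265]
now [0.4205 0.3228 0.2115] az 110.2 q [ 0.43  0.35  1.52  0.    1.27 -1.49] open 0.0399 t 14.025 tilt [ 0. -0. -1.]
turn 0 = 0 x 0.0000 | shift [ 0.1122 -0.3027 -0.0385] = 6 x [ 0.0187 -0.0505 -0.0064]
turn -0.205 = 2 x -0.1027 | shift [ 0.0951 -0.2513  0.05  ] = 5 x [ 0.019  -0.0503  0.01  ]
turn 0 = 0 x 0.0000 | shift [0.    0.    0.136] = 3 x [0.     0.     0.0453]
```

```bash

python3 -m pendant '.0187 -.0505 -.0064 0;.0187 -.0505 -.0064 0;.0187 -.0505 -.0064 0;.0187 -.0505 -.0064 0;.0187 -.0505 -.0064 0' .06 15
python3 -m pendant '.0187 -.0505 -.0064 0;.019 -.0503 .005 0;.019 -.0503 .005 0;.019 -.0503 .005 0;.019 -.0503 .005 0'
python3 -m pendant '.019 -.0503 .005 0;0 0 0 .18;0 0 0 .17;0 0 .05 0;0 0 0 0'
python3 -c "
from h import *
plan((.4725,-.2635,.1,90),(.4725,-.2635,.064,90))
"
```

```text
clock: 14.65
ee_pos: [0.4195, 0.0521, 0.2424]
orientation: [-0.001, -0.176, 0.984, 0.0]
contact_force: [1.7, -0.1, 0.5]
opening: 0.06
gripper_force: 0.0
clock: 15.28
ee_pos: [0.4178, -0.2167, 0.2284]
orientation: [-0.001, -0.176, 0.984, 0.001]
contact_force: [1.3, 0.4, 0.3]
opening: 0.06
gripper_force: 0.0
clock: 15.9
ee_pos: [0.4165, -0.2675, 0.1716]
orientation: [-0.003, -0.002, 1.0, 0.003]
contact_force: [0.9, 0.6, 0.3]
opening: 0.0599
gripper_force: 0.0
now [ 0.4165 -0.2675  0.1716] az 90.2 q [-0.81  0.32  1.68  0.    1.16 -2.38] open 0.0599 t 15.9 tilt [ 0.006  0.007 -1.   ]
turn 0.003 = 1 x 0.0032 | shift [-0.056   0.004   0.0716] = 2 x [-0.028   0.002   0.0358]
turn 0.0 = 0 x 0.0000 | shift [0.    0.    0.036] = 1 x [0.    0.    0.036]
```

```bash

python3 -m pendant '-.028 .002 0 0;-.028 .002 0 0;0 0 .06 0;0 0 0 0;0 0 0 0'
python3 -c "
from h import *
plan((.4725,-.2635,.064,90))
b,d=eyes.read_camera('side'); cv2.imwrite('pics/s4.png',cv2.resize(b[180:330,300:480],None,fx=4,fy=4))
b,d=eyes.read_camera('top'); cv2.imwrite('pics/t4.png',cv2.resize(b[160:280,330:500],None,fx=4,fy=4))
"
```

```text
clock: 16.52
ee_pos: [0.4747, -0.2655, 0.1175]
orientation: [0.001, -0.002, 1.0, -0.001]
contact_force: [0.4, 0.1, -0.2]
opening: 0.0603
gripper_force: 0.0
now [ 0.4747 -0.2655  0.1175] az 90.2 q [-0.73  0.48  1.6  -0.    1.07 -2.3 ] open 0.0603 t 16.525 tilt [-0.002 -0.001 -1.   ]
turn 0.003 = 1 x 0.0031 | shift [0.0022 0.002  0.0535] = 1 x [0.0022 0.002  0.0535]
```

View pics/s4.png

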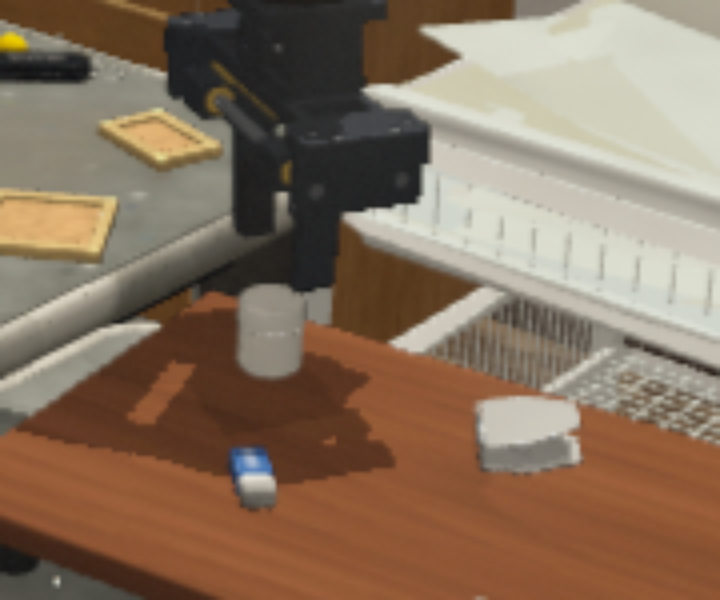

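The fingers straddle the pot, which is at crop (270,330), with nothing else in the way.

```bash

python3 -m pendant '.002 .002 0 0;0 0 .03 0;0 0 .024 0;0 0 0 0;0 0 0 0'
python3 -m pendant '0 0 0 0;0 0 0 0;0 0 0 0;0 0 0 0' 0 20
python3 -m pendant '0 0 -.01 0;0 0 -.04 0;0 0 -.05 0;0 0 -.05 0;0 0 0 0'
python3 -c "
from h import *
plan((.42,0,.22,None),(.427,.203,.15,90),(.427,.203,.04,90))
"
```

```text
clock: 17.25
ee_pos: [0.4726, -0.2633, 0.0626]
orientation: [0.001, -0.002, 1.0, -0.001]
contact_force: [1.2, 0.4, -0.0]
opening: 0.0599
gripper_force: 0.0
clock: 17.75
ee_pos: [0.4722, -0.2629, 0.0616]
orientation: [0.0, -0.002, 1.0, -0.0]
contact_force: [-0.7, 0.8, 3.6]
opening: 0.0333
gripper_force: 20.0
clock: 18.38
ee_pos: [0.4731, -0.2637, 0.2152]
orientation: [0.003, -0.002, 1.0, -0.003]
contact_force: [-0.0, -0.4, -1.1]
opening: 0.0343
gripper_force: 20.0
now [ 0.4731 -0.2637  0.2152] az 90.2 q [-0.72  0.36  1.49 -0.    1.28 -2.3 ] open 0.0343 t 18.375 tilt [-0.006 -0.005 -1.   ]
turn 0 = 0 x 0.0000 | shift [ 0.0522  0.2639 -0.0048] = 5 x [ 0.0104  0.0528 -0.001 ]
turn 0.003 = 1 x 0.0033 | shift [-0.007  0.203  0.07 ] = 4 x [-0.0017  0.0508  0.0175]
turn 0.0 = 0 x 0.0000 | shift [0.   0.   0.11] = 2 x [0.    0.    0.055]
```

```bash

python3 -m pendant '.0104 .0528 0 0;.0104 .0528 0 0;.0104 .0528 0 0;.0104 .0528 0 0;.0104 .0528 0 0'
python3 -m pendant '-.0017 .0508 .0175 0;-.0017 .0508 .0175 0;-.0017 .0508 .0175 0;-.0017 .0508 .0175 0;0 0 .05 0'
python3 -m pendant '0 0 .04 0;0 0 0 0;0 0 0 0;0 0 0 0'
python3 -c "
from h import *
plan((.427,.203,.017,90))
b,d=eyes.read_camera('side'); cv2.imwrite('pics/s5.png',cv2.resize(b[140:260,220:400],None,fx=4,fy=4))
"
```

```text
clock: 19.0
ee_pos: [0.4182, 0.0026, 0.2105]
orientation: [-0.001, -0.001, 1.0, 0.0]
contact_force: [0.5, -1.0, -0.4]
opening: 0.0337
gripper_force: 20.0
clock: 19.62
ee_pos: [0.4257, 0.207, 0.0909]
orientation: [0.002, -0.004, 1.0, 0.0]
contact_force: [0.5, -0.3, -1.3]
opening: 0.0341
gripper_force: 20.0
clock: 20.12
ee_pos: [0.4262, 0.2043, 0.0527]
orientation: [0.001, -0.002, 1.0, 0.0]
contact_force: [0.3, -0.1, -1.4]
opening: 0.0342
gripper_force: 20.0
now [0.4262 0.2043 0.0527] az 90.2 q [ 0.2   0.45  1.86 -0.    0.83 -1.38] open 0.0342 t 20.125 tilt [-0.003  0.001 -1.   ]
turn 0.003 = 1 x 0.0030 | shift [-0.0008 -0.0013  0.0357] = 1 x [-0.0008 -0.0013  0.0357]
```

View pics/s5.png

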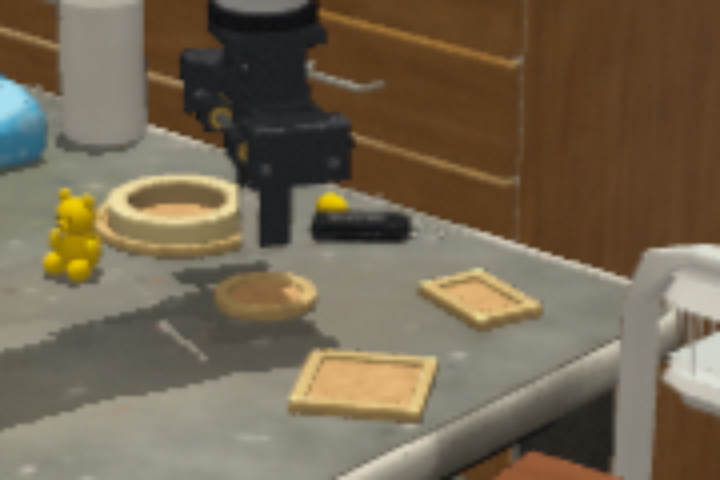

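The tape is seated in its holder at crop (175,205). The pot is hidden behind the finger, above the small round holder at (266,295).

```bash

python3 -m pendant '-.001 -.001 .03 0;0 0 0 0;0 0 .005 0;0 0 0 0;0 0 0 0'
python3 -c "
from h import *
plan((.427,.203,.0155,90))"
```

```text
clock: 20.8
ee_pos: [0.4267, 0.2033, 0.0167]
orientation: [0.0, -0.002, 1.0, 0.0]
contact_force: [-0.3, -0.4, -0.5]
opening: 0.034
gripper_force: 20.0
now [0.4267 0.2033 0.0167] az 90.2 q [ 0.2   0.52  1.88  0.    0.75 -1.38] open 0.034 t 20.8 tilt [-0.001  0.    -1.   ]
turn 0.003 = 1 x 0.0033 | shift [-0.0003 -0.0003  0.0012] = 1 x [-0.0003 -0.0003  0.0012]
```

```bash

python3 -m pendant '0 0 .0015 0;0 0 0 0;0 0 0 0'
python3 -m pendant '0 0 0 0;0 0 0 0;0 0 0 0' .052
python3 -m pendant '0 0 -.03 0;0 0 -.05 0;0 0 -.06 0;0 0 -.06 0;0 0 0 0'
python3 - <<'E'
from h import *
for n in("top","side"):
    b,d=eyes.read_camera(n);P=cloud(n,d);m=(np.hypot(P[...,0]-.427,P[...,1]-.203)<.045)&(P[...,2]>.025)&(P[...,2]<.08)&(d>0);q=P[m]
    c,r=cv2.minEnclosingCircle(q[:,:2].astype(np.float32));print(n,len(q),np.round(c,4),round(r,4),np.percentile(q[:,2],[50,95]).round(4))
plan((.42,0,.25,None),(.552,-.38,.2,66.5),(.552,-.38,.06,None))
E
```

```text
clock: 21.18
ee_pos: [0.4264, 0.2032, 0.0147]
orientation: [-0.0, -0.002, 1.0, -0.0]
contact_force: [-0.1, 0.6, -0.2]
opening: 0.0337
gripper_force: 20.0
clock: 21.55
ee_pos: [0.4264, 0.2032, 0.0148]
orientation: [0.0, -0.002, 1.0, -0.0]
contact_force: [0.5, -0.3, -0.4]
opening: 0.0523
gripper_force: 0.0
clock: 22.18
ee_pos: [0.4279, 0.2036, 0.2187]
orientation: [0.004, -0.002, 1.0, 0.001]
contact_force: [0.1, -0.7, -0.3]
opening: 0.0518
gripper_force: 0.0Traceback (most recent call last):
  File "<stdin>", line 4, in <module>
    return _quantile_unchecked(
        a, q, axis, out, overwrite_input, method, keepdims, weights)
    return _ureduce(a,
                    func=_quantile_ureduce_func,
    ...<5 lines>...
                    overwrite_input=overwrite_input,
                    method=method)
    r = func(a, **kwargs)
    result = _quantile(arr,
                       quantiles=q,
    ...<2 lines>...
                       out=out,
                       weights=wgt)
    slices_having_nans = np.isnan(arr[-1, ...])
                                  ~~~^^^^^^^^^
IndexError: index -1 is out of bounds for axis 0 with size 0
```

```bash

python3 - <<'E'
from h import *
plan((.42,0,.25,None),(.552,-.38,.2,66.5),(.552,-.38,.06,None))
n="side";b,d=eyes.read_camera(n);P=cloud(n,d);m=(np.hypot(P[...,0]-.427,P[...,1]-.203)<.045)&(P[...,2]>.025)&(P[...,2]<.08)&(d>0);q=P[m]
c,r=cv2.minEnclosingCircle(q[:,:2].astype(np.float32));print(n,len(q),np.round(c,4),round(r,4),np.percentile(q[:,2],[50,95]).round(4) if len(q) else "")
E
```

```text
now [0.4268 0.2033 0.2159] az 90.2 q [ 0.2   0.22  1.69 -0.    1.24 -1.38] open 0.052 t 22.225 tilt [-0.003  0.001 -1.   ]
turn 0 = 0 x 0.0000 | shift [ 0.0075 -0.2033 -0.0341] = 4 x [ 0.0019 -0.0508 -0.0085]
turn 0.413 = 3 x 0.1378 | shift [-0.2726 -0.2958  0.05  ] = 7 x [-0.0389 -0.0423  0.0071]
turn 0 = 0 x 0.0000 | shift [0.   0.   0.14] = 3 x [0.     0.     0.0467]
side 134 [0.4234 0.2003] 0.0235 [0.0403 0.0471]
```

```bash

python3 -m pendant '.0019 -.0508 -.0085 0;.0019 -.0508 -.0085 0;.0019 -.0508 -.0085 0;.0019 -.0508 -.0085 0;0 0 0 .138' .075 30
python3 -m pendant '0 0 0 .138;0 0 0 .138;-.039 -.0423 .005 0;-.039 -.0423 .005 0;-.039 -.0423 .005 0'
python3 -m pendant '-.039 -.0423 .005 0;-.039 -.0423 .005 0;-.039 -.0423 .005 0;-.039 -.0423 .005 0;0 0 0 0'
python3 - <<'E'
from h import *
for n in("top","side"):
    b,d=eyes.read_camera(n);P=cloud(n,d);S=cv2.cvtColor(b,cv2.COLOR_BGR2HSV)
    m=(np.hypot(P[...,0]-.56,P[...,1]+.385)<.05)&(P[...,2]>.06)&(P[...,2]<.09)&(d>0)&(S[...,1]<90);q=P[m][:,:2]
    print(n,m.sum(),cv2.approxPolyDP(cv2.convexHull((q*1000).astype(np.float32)),2,True).reshape(-1,2).round().tolist() if m.sum()>5 else "")
plan((.552,-.38,.2,66.5),(.552,-.38,.1,None))
E
```

```text
clock: 22.9
ee_pos: [0.4191, -0.0026, 0.2475]
orientation: [-0.001, 0.071, 0.997, 0.0]
contact_force: [0.1, 0.3, 0.1]
opening: 0.075
gripper_force: 0.0
clock: 23.52
ee_pos: [0.476, -0.1646, 0.2317]
orientation: [-0.001, 0.204, 0.979, 0.001]
contact_force: [1.0, -0.1, 0.2]
opening: 0.075
gripper_force: 0.0
clock: 24.15
ee_pos: [0.5508, -0.3831, 0.2085]
orientation: [-0.003, 0.206, 0.979, 0.002]
contact_force: [-0.7, 0.4, -0.4]
opening: 0.075
gripper_force: 0.0
top 46 [[574.0, -365.0], [552.0, -354.0], [552.0, -359.0], [564.0, -374.0]]
side 268 [[589.0, -379.0], [569.0, -354.0], [552.0, -352.0], [542.0, -366.0], [530.0, -398.0], [551.0, -408.0], [577.0, -405.0]]
now [ 0.5511 -0.3801  0.2114] az 66.4 q [-0.78  0.66  1.03  0.    1.45 -1.94] open 0.0749 t 24.25 tilt [ 0.004  0.002 -1.   ]
turn -0.001 = 1 x -0.0010 | shift [-0.0008  0.0005  0.0114] = 1 x [-0.0008  0.0005  0.0114]
turn 0 = 0 x 0.0000 | shift [0.  0.  0.1] = 2 x [0.   0.   0.05]
```

```bash

python3 -m pendant '-.001 .0005 .04 0;0 0 .05 0;0 0 .03 0;0 0 0 0;0 0 0 0'
python3 - <<'E'
from h import *
plan((.552,-.38,.058,66.5))
b,d=eyes.read_camera('side'); cv2.imwrite('pics/s6.png',cv2.resize(b[200:340,340:520],None,fx=4,fy=4))
E
```

```text
clock: 24.88
ee_pos: [0.5532, -0.3803, 0.0957]
orientation: [0.001, 0.204, 0.979, -0.001]
contact_force: [0.5, 0.4, -1.3]
opening: 0.0751
gripper_force: 0.0
now [ 0.5532 -0.3803  0.0957] az 66.5 q [-0.78  0.76  1.17  0.    1.21 -1.94] open 0.0751 t 24.875 tilt [-0.002 -0.001 -1.   ]
turn 0.0 = 1 x 0.0000 | shift [ 0.0012 -0.0002  0.0377] = 1 x [ 0.0012 -0.0002  0.0377]
```

View pics/s6.png

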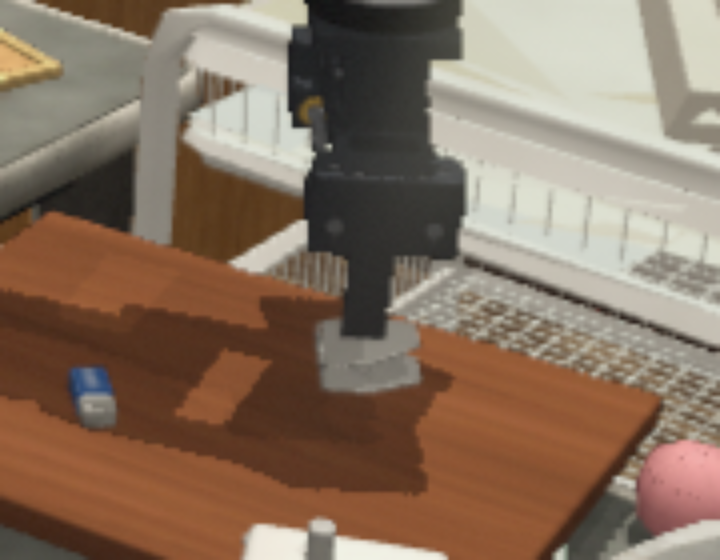

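The fingers straddle the clip at crop (368,355), and the eraser is untouched. Descending carefully.

```bash

python3 -m pendant '.002 0 .02 0;0 0 .017 0;0 0 0 0;0 0 0 0'
python3 -m pendant '0 0 0 0;0 0 0 0;0 0 0 0;0 0 0 0' 0 30
python3 -c "
from h import *
plan()
b,d=eyes.read_camera('side'); cv2.imwrite('pics/s7.png',cv2.resize(b[200:340,340:520],None,fx=4,fy=4))"
```

```text
clock: 25.42
ee_pos: [0.5512, -0.3799, 0.0576]
orientation: [0.001, 0.204, 0.979, -0.0]
contact_force: [0.1, -0.3, 0.5]
opening: 0.0748
gripper_force: 0.0
clock: 25.92
ee_pos: [0.5509, -0.3797, 0.0569]
orientation: [0.0, 0.204, 0.979, -0.0]
contact_force: [-0.6, -0.5, 0.2]
opening: 0.0463
gripper_force: 30.0
now [ 0.5509 -0.3797  0.0569] az 66.5 q [-0.78  0.8   1.21  0.    1.14 -1.94] open 0.0463 t 25.925 tilt [-0. -0. -1.]
```

```bash

python3 -m pendant '0 0 -.01 0;0 0 -.04 0;0 0 -.06 0;0 0 -.06 0;0 0 0 0'
python3 - <<'E'
from h import *
plan((.4355,.0467,.22,62),(.4355,.0467,.05,None))
b,d=eyes.read_camera('side'); cv2.imwrite('pics/s8.png',cv2.resize(b[160:340,340:520],None,fx=3.3,fy=3.3))
E
```

```text
clock: 26.6
ee_pos: [0.5519, -0.3806, 0.2329]
orientation: [0.004, 0.204, 0.979, -0.003]
contact_force: [-0.6, 0.7, -0.2]
opening: 0.0465
gripper_force: 30.0
now [ 0.5519 -0.3806  0.2329] az 66.5 q [-0.78  0.65  1.    0.    1.48 -1.94] open 0.0465 t 26.6 tilt [-0.01  -0.004 -1.   ]
turn 0.078 = 1 x 0.0780 | shift [0.3033 0.3227 0.0129] = 8 x [0.0379 0.0403 0.0016]
turn 0 = 0 x 0.0000 | shift [0.   0.   0.17] = 3 x [0.     0.     0.0567]
```

View pics/s8.png

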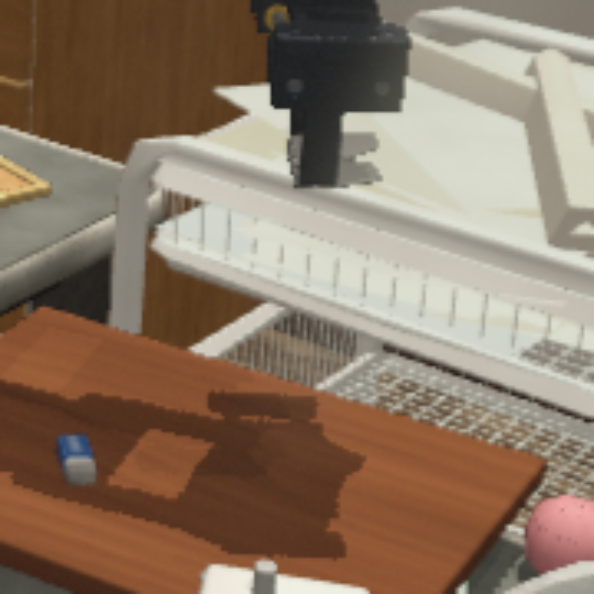

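The clip is held level between the fingers at crop (335,160). Carrying it to the square holder.

```bash

python3 -m pendant '0 0 0 .078;.0379 .0403 0 0;.0379 .0403 0 0;.0379 .0403 0 0;.0379 .0403 0 0'
python3 -m pendant '.0379 .0403 0 0;.0379 .0403 0 0;.0379 .0403 0 0;.0379 .0403 0 0;0 0 .05 0'
python3 -m pendant '0 0 .06 0;0 0 .06 0;0 0 0 0;0 0 0 0'
python3 - <<'E'
from h import *
plan((.4355,.0467,.0135,62))
b,d=eyes.read_camera('side'); cv2.imwrite('pics/s9.png',cv2.resize(b[160:280,230:410],None,fx=4,fy=4))
E
```

```text
clock: 27.28
ee_pos: [0.4913, -0.1641, 0.2252]
orientation: [-0.001, 0.242, 0.97, 0.0]
contact_force: [1.1, 0.4, -0.5]
opening: 0.0464
gripper_force: 30.0
clock: 27.9
ee_pos: [0.4344, 0.05, 0.1773]
orientation: [0.002, 0.24, 0.971, 0.0]
contact_force: [1.0, -0.0, -0.5]
opening: 0.046
gripper_force: 30.0
clock: 28.4
ee_pos: [0.4352, 0.0473, 0.0582]
orientation: [0.001, 0.242, 0.97, 0.0]
contact_force: [0.8, 0.3, -0.2]
opening: 0.0459
gripper_force: 30.0
now [0.4352 0.0473 0.0582] az 62.0 q [-0.16  0.38  1.96  0.    0.8  -1.24] open 0.0459 t 28.4 tilt [-0.001  0.    -1.   ]
turn -0.0 = 1 x -0.0002 | shift [-0.0005 -0.0003  0.0447] = 1 x [-0.0005 -0.0003  0.0447]
```

View pics/s9.png

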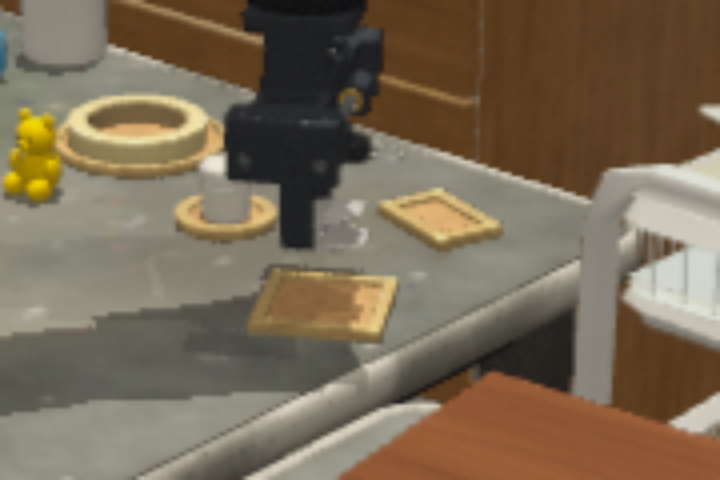

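The pot stands in its holder at crop (226,190). The clip is above the square holder at (325,305).

```bash

python3 -m pendant '0 0 .03 0;0 0 0 0;0 0 .01 0;0 0 0 0;0 0 .006 0'
python3 -m pendant '0 0 0 0;0 0 0 0'
python3 -c "
from h import *
plan((.4355,.0467,.0115,62))"
```

```text
clock: 29.08
ee_pos: [0.435, 0.0473, 0.0112]
orientation: [0.001, 0.242, 0.97, 0.0]
contact_force: [-0.0, 0.7, -0.5]
opening: 0.0465
gripper_force: 30.0
clock: 29.32
ee_pos: [0.4345, 0.0474, 0.0108]
orientation: [0.0, 0.242, 0.97, 0.0]
contact_force: [-0.1, -1.0, 0.4]
opening: 0.046
gripper_force: 30.0
now [0.4345 0.0474 0.0108] az 62.0 q [-0.16  0.48  1.98  0.    0.68 -1.24] open 0.046 t 29.325 tilt [-0.  0. -1.]
turn -0.0 = 1 x -0.0001 | shift [-0.0012 -0.0001 -0.0007] = 1 x [-0.0012 -0.0001 -0.0007]
```

```bash

python3 -m pendant '0 0 0 0;0 0 0 0;0 0 0 0' .066
python3 -m pendant '0 0 -.03 0;0 0 -.05 0;0 0 -.06 0;0 0 -.06 0;0 0 0 0'
python3 - <<'E'
from h import *
n="side";b,d=eyes.read_camera(n);P=cloud(n,d);S=cv2.cvtColor(b,cv2.COLOR_BGR2HSV);m=(np.hypot(P[...,0]-.446,P[...,1]-.04)<.05)&(P[...,2]>.015)&(P[...,2]<.08)&(d>0);q=P[m]
print(len(q),cv2.approxPolyDP(cv2.convexHull((q[:,:2]*1000).astype(np.float32)),2,True).reshape(-1,2).round().tolist(),np.percentile(q[:,2],[5,50,95]).round(4))
plan((.42,-.15,.2,None),(.4145,-.379,.15,-13),(.4145,-.379,.0575,None))
E
```

```text
clock: 29.7
ee_pos: [0.4345, 0.0474, 0.0108]
orientation: [0.0, 0.242, 0.97, -0.0]
contact_force: [0.2, -0.2, 0.4]
opening: 0.0657
gripper_force: 0.0
clock: 30.32
ee_pos: [0.436, 0.0472, 0.2144]
orientation: [0.004, 0.242, 0.97, 0.0]
contact_force: [-0.3, 0.6, -0.7]
opening: 0.0657
gripper_force: 0.0
124 [[466.0, 61.0], [433.0, 70.0], [414.0, 34.0], [416.0, 25.0], [457.0, 18.0], [470.0, 41.0]] [0.0175 0.0213 0.0261]
now [0.4349 0.0473 0.2117] az 62.0 q [-0.16  0.14  1.79 -0.    1.21 -1.24] open 0.0657 t 30.375 tilt [-0.003  0.001 -1.   ]
turn 0 = 0 x 0.0000 | shift [-0.0795 -0.1812  0.0117] = 4 x [-0.0199 -0.0453  0.0029]
turn 1.309 = 7 x 0.1870 | shift [-0.2244  0.0462  0.05  ] = 4 x [-0.0561  0.0115  0.0125]
turn 0 = 0 x 0.0000 | shift [0.     0.     0.0925] = 2 x [0.     0.     0.0462]
```

```bash

python3 -m pendant '-.02 -.0453 .003 0;-.02 -.0453 .003 0;-.02 -.0453 .003 0;-.02 -.0453 .003 0;0 0 0 .187' .042 20
python3 -m pendant '0 0 0 .187;0 0 0 .187;0 0 0 .187;0 0 0 .187;0 0 0 .187'
python3 -m pendant '0 0 0 .187;-.0561 .0115 .0125 0;-.0561 .0115 .0125 0;-.0561 .0115 .0125 0;-.0561 .0115 .0125 0'
python3 -m pendant '0 0 .05 0;0 0 0 0;0 0 0 0'
python3 - <<'E'
from h import *
plan((.4155,-.378,.0575,-13))
b,d=eyes.read_camera('side'); cv2.imwrite('pics/s10.png',cv2.resize(b[230:350,290:440],None,fx=5,fy=5))
n="side";P=cloud(n,d);S=cv2.cvtColor(b,cv2.COLOR_BGR2HSV);m=(np.hypot(P[...,0]-.4155,P[...,1]+.378)<.04)&(P[...,2]>.057)&(P[...,2]<.07)&(d>0)&((S[...,0]>100)&(S[...,0]<130)&(S[...,1]>60)|(S[...,1]<80));q=P[m]
print(cv2.minAreaRect((q[:,:2]*1000).astype(np.float32)),len(q))
E
```

```text
clock: 31.0
ee_pos: [0.419, -0.1524, 0.1965]
orientation: [-0.002, 0.335, 0.942, 0.0]
contact_force: [0.0, 0.1, -0.6]
opening: 0.0421
gripper_force: 0.0
clock: 31.62
ee_pos: [0.4193, -0.1497, 0.1968]
orientation: [-0.002, 0.723, 0.691, -0.0]
contact_force: [-0.4, 0.3, 0.2]
opening: 0.0422
gripper_force: 0.0
clock: 32.25
ee_pos: [0.4135, -0.3803, 0.1461]
orientation: [-0.002, 0.783, 0.622, 0.0]
contact_force: [1.1, 0.3, 0.9]
opening: 0.0416
gripper_force: 0.0
clock: 32.62
ee_pos: [0.4147, -0.3789, 0.0994]
orientation: [0.0, 0.782, 0.623, 0.0]
contact_force: [0.6, -0.8, -0.6]
opening: 0.0422
gripper_force: 0.0
now [ 0.4147 -0.3789  0.0994] az -13.0 q [-0.95  0.54  1.56  0.    1.05 -0.72] open 0.0422 t 32.625 tilt [-0.  0. -1.]
turn 0.001 = 1 x 0.0006 | shift [0.001  0.0006 0.0419] = 1 x [0.001  0.0006 0.0419]
((413.8891296386719, -378.55181884765625), (46.32904815673828, 18.094297409057617), 74.48650360107422) 119
```

View pics/s10.png

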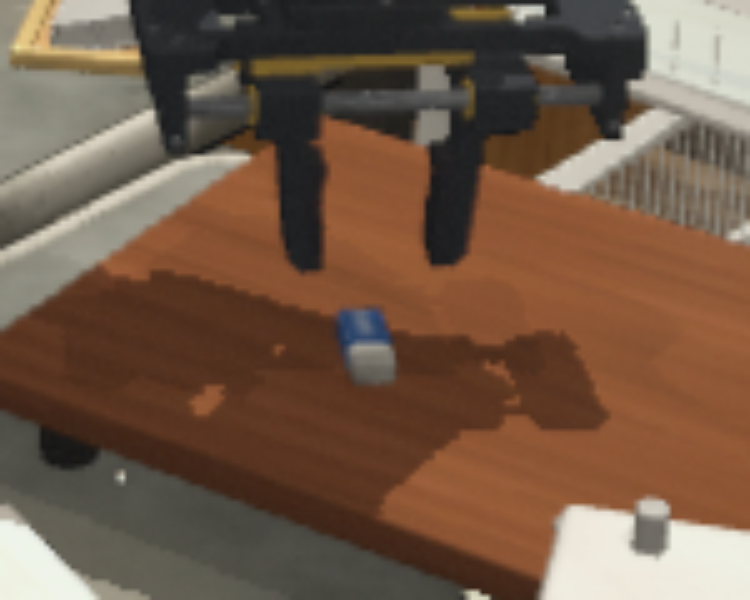

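The fingers are centred on the eraser at crop (366,347), one on each side.

```bash

python3 -m pendant '0 0 .03 0;0 0 .012 0;0 0 0 0;0 0 0 0'
python3 -m pendant '0 0 0 0;0 0 0 0;0 0 0 0' 0 20
python3 -c "
from h import *
plan()"
python3 -m pendant '0 0 -.005 0;0 0 -.04 0;0 0 -.05 0;0 0 -.06 0;0 0 0 0'
python3 - <<'E'
from h import *
plan((.45,0,.2,None),(.569,.153,.15,13.5),(.569,.153,.04,None))
b,d=eyes.read_camera('side'); cv2.imwrite('pics/s11.png',cv2.resize(b[170:330,290:440],None,fx=3.5,fy=3.5))
E
```

```text
clock: 33.17
ee_pos: [0.4148, -0.3796, 0.0579]
orientation: [0.001, 0.783, 0.623, -0.0]
contact_force: [0.1, -0.4, 0.5]
opening: 0.0416
gripper_force: 0.0
clock: 33.55
ee_pos: [0.4144, -0.3793, 0.0569]
orientation: [0.0, 0.783, 0.622, -0.0]
contact_force: [-0.0, 0.6, 1.6]
opening: 0.0169
gripper_force: 20.0
now [ 0.4144 -0.3793  0.0569] az -13.0 q [-0.95  0.6   1.59  0.    0.96 -0.72] open 0.0169 t 33.55 tilt [-0.  0. -1.]
clock: 34.17
ee_pos: [0.4154, -0.3804, 0.2165]
orientation: [0.004, 0.783, 0.623, -0.0]
contact_force: [-0.0, 0.3, -0.2]
opening: 0.0166
gripper_force: 20.0
now [ 0.4154 -0.3804  0.2165] az -13.0 q [-0.95  0.41  1.42  0.    1.3  -0.72] open 0.0166 t 34.175 tilt [-0.006  0.007 -1.   ]
turn 0 = 0 x 0.0000 | shift [ 0.3785 -0.0518  0.0165] = 7 x [ 0.0541 -0.0074  0.0024]
turn -0.462 = 3 x -0.1542 | shift [0.121  0.1514 0.05  ] = 4 x [0.0302 0.0379 0.0125]
turn 0 = 0 x 0.0000 | shift [0.   0.   0.11] = 2 x [0.    0.    0.055]
```

View pics/s11.png

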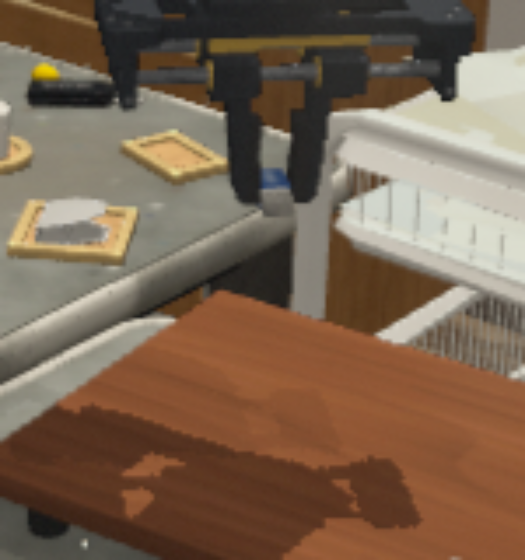

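The eraser is held level at crop (275,190), and the clip lies in the square holder at (70,225).

```bash

python3 -m pendant '.0541 -.0074 0 0;.0541 -.0074 0 0;.0541 -.0074 0 0;.0541 -.0074 0 0;.0541 -.0074 0 0'
python3 -m pendant '.0541 -.0074 0 0;.0541 -.0074 0 0;0 0 0 -.154;0 0 0 -.154;0 0 0 -.154'
python3 -m pendant '.0302 .0379 .0125 0;.0302 .0379 .0125 0;.0302 .0379 .0125 0;.0302 .0379 .0125 0;0 0 .05 0'
python3 -m pendant '0 0 .055 0;0 0 0 0;0 0 0 0'
python3 - <<'E'
from h import *
plan((.569,.154,.0125,13.5))
b,d=eyes.read_camera('side'); cv2.imwrite('pics/s12.png',cv2.resize(b[150:250,270:420],None,fx=5,fy=5))
E
```

```text
clock: 34.85
ee_pos: [0.4385, -0.1053, 0.2104]
orientation: [-0.001, 0.783, 0.622, -0.0]
contact_force: [0.4, 0.5, -0.4]
opening: 0.0165
gripper_force: 20.0
clock: 35.48
ee_pos: [0.4484, 0.0018, 0.2103]
orientation: [-0.001, 0.617, 0.787, -0.001]
contact_force: [-0.1, 0.3, -0.4]
opening: 0.0166
gripper_force: 20.0
clock: 36.1
ee_pos: [0.57, 0.1565, 0.1108]
orientation: [0.001, 0.618, 0.786, 0.001]
contact_force: [1.1, 0.3, -0.5]
opening: 0.0163
gripper_force: 20.0
clock: 36.48
ee_pos: [0.5691, 0.1542, 0.0583]
orientation: [0.001, 0.619, 0.785, 0.001]
contact_force: [-0.6, 0.2, 0.2]
opening: 0.0167
gripper_force: 20.0
now [0.5691 0.1542 0.0583] az 13.5 q [ 0.07  0.64  1.49  0.    1.   -0.17] open 0.0167 t 36.475 tilt [-0.     0.002 -1.   ]
turn -0.001 = 1 x -0.0007 | shift [-0.0002 -0.0002  0.0458] = 1 x [-0.0002 -0.0002  0.0458]
```

View pics/s12.png

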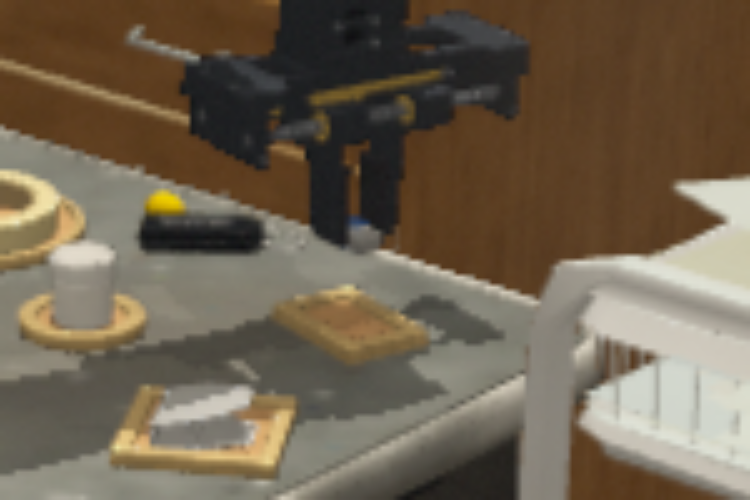

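The eraser is above the oblong holder at crop (352,325). The pot is at (85,285), and the clip at (203,415) needs a check for centring.

```bash

python3 -m pendant '0 0 .03 0;0 0 0 0;0 0 .01 0;0 0 0 0;0 0 .0065 0'
python3 -m pendant '0 0 0 0;0 0 0 0'
python3 -c "
from h import *
plan((.569,.154,.0108,13.5))"
```

```text
clock: 37.15
ee_pos: [0.569, 0.1543, 0.011]
orientation: [0.001, 0.619, 0.785, 0.001]
contact_force: [0.2, -0.9, -0.4]
opening: 0.0165
gripper_force: 20.0
clock: 37.4
ee_pos: [0.5684, 0.1542, 0.0103]
orientation: [-0.0, 0.619, 0.785, -0.0]
contact_force: [0.2, -0.5, -0.3]
opening: 0.0164
gripper_force: 20.0
now [0.5684 0.1542 0.0103] az 13.5 q [ 0.07  0.71  1.52  0.    0.91 -0.17] open 0.0164 t 37.4 tilt [ 0. -0. -1.]
turn -0.001 = 1 x -0.0007 | shift [-0.0004  0.0005 -0.0005] = 1 x [-0.0004  0.0005 -0.0005]
```

Release, rise and back away towards the clear side, then look from both cameras.

```bash

python3 -m pendant '0 0 0 0;0 0 0 0;0 0 0 0' .032
python3 -m pendant '0 0 -.03 0;0 0 -.05 0;0 0 -.06 0;0 0 -.06 0;-.05 0 0 0'
python3 -m pendant '-.05 0 0 0;-.06 0 0 0;-.06 0 0 0;-.06 0 0 0;-.06 0 0 0'
python3 - <<'E'
from h import *
plan()
a,d=eyes.read_camera('top'); b,_=eyes.read_camera('side')
P=cloud('top',d)
def pr(nm,c,r,lo,hi):
    m=(np.hypot(P[...,0]-c[0],P[...,1]-c[1])<r)&(P[...,2]>lo)&(P[...,2]<hi)&(d>0);q=P[m]
    h=cv2.minAreaRect((q[:,:2]*1000).astype(np.float32));print(nm,len(q),np.round(h[0]),np.round(h[1]),round(h[2],1),np.percentile(q[:,2],[10,50,90]).round(4),cv2.approxPolyDP(cv2.convexHull((q[:,:2]*1000).astype(np.float32)),2,True).reshape(-1,2).round().tolist() if nm=="clip" else "")
pr("clip",(.447,.042),.05,.0155,.06);pr("eraser",(.57,.154),.03,.0125,.04);pr("pot",(.427,.203),.035,.025,.08)
cv2.imwrite('pics/f.png',np.vstack([cv2.resize(a[150:300,100:320],(800,300)) if 0 else cv2.resize(a[160:290,110:310],(520,338)),cv2.resize(b[170:260,220:370],(520,258))]))
cv2.imwrite('pics/f2.png',np.hstack([cv2.resize(a[205:260,240:300],(400,367),interpolation=2),cv2.resize(a[160:205,200:250],(400,367),interpolation=2)]))
E
```

```text
clock: 37.78
ee_pos: [0.5684, 0.1543, 0.0103]
orientation: [0.0, 0.619, 0.785, 0.0]
contact_force: [0.4, -0.0, 0.9]
opening: 0.0322
gripper_force: 0.0
clock: 38.4
ee_pos: [0.5814, 0.1072, 0.2155]
orientation: [0.004, 0.618, 0.786, 0.003]
contact_force: [0.9, -1.4, -1.6]
opening: 0.0321
gripper_force: 0.0
clock: 39.02
ee_pos: [0.6477, -0.1783, 0.2103]
orientation: [0.0, 0.619, 0.785, 0.0]
contact_force: [0.4, 0.6, 0.3]
opening: 0.032
gripper_force: 0.0
now [ 0.6477 -0.1783  0.2103] az 13.5 q [-0.44  0.67  1.03  0.    1.45 -0.68] open 0.032 t 39.025 tilt [ 0.  0. -1.]
clip 252 [450.  46.] [34. 47.] 62.2 [0.0182 0.0225 0.0268] [[473.0, 39.0], [460.0, 59.0], [443.0, 69.0], [436.0, 69.0], [423.0, 45.0], [435.0, 35.0], [461.0, 22.0], [466.0, 24.0]]
eraser 123 [571. 156.] [42. 41.] 13.1 [0.0137 0.0164 0.0189] 
pot 4 [444. 193.] [10.  1.] 62.9 [0.0388 0.0416 0.0444]
```

View pics/f.png

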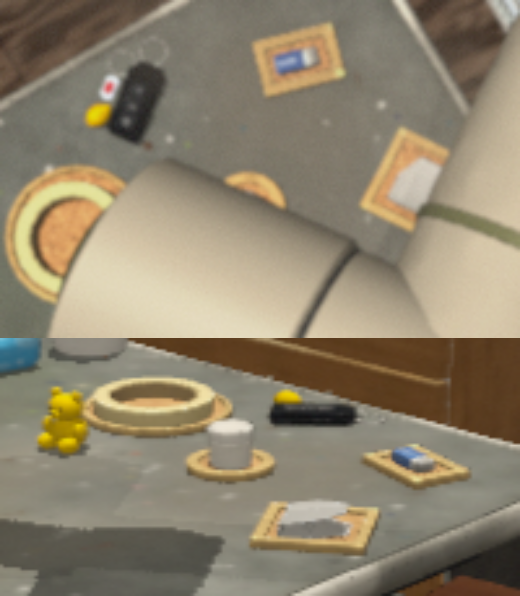

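View pics/f2.png

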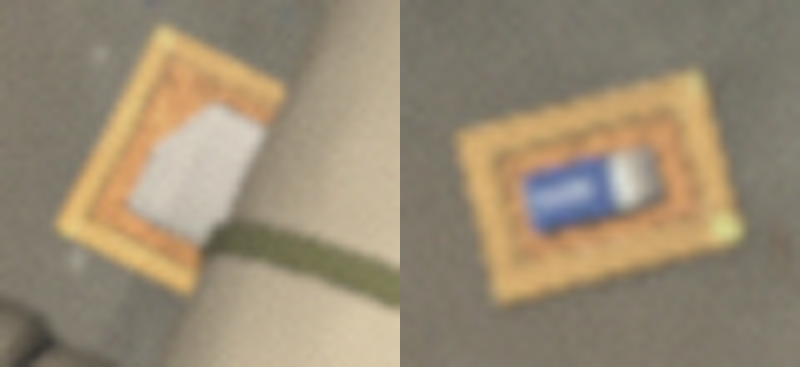

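The tape, pot and eraser are seated. The arm hides part of the clip in the top view, so I'll move it aside and check.

```bash

python3 -m pendant '0 -.06 -.01 0;0 -.06 -.01 0;-.04 -.04 0 0;-.04 -.04 0 0;-.05 -.03 0 0'
python3 -m pendant '-.05 -.03 0 0;-.05 0 0 0;0 0 0 0;0 0 0 0'
python3 - <<'E'
from h import *
plan()
for n in("top","side"):
    a,d=eyes.read_camera(n);P=cloud(n,d);S=cv2.cvtColor(a,cv2.COLOR_BGR2HSV)
    m=(np.hypot(P[...,0]-.447,P[...,1]-.042)<.045)&(P[...,2]>.008)&(S[...,1]<85)&(d>0);q=P[m]
    R=cv2.getRotationMatrix2D((0,0),0,1)
    u=np.array([np.cos(np.radians(62)),np.sin(np.radians(62))]);v=np.array([u[1],-u[0]])
    f=lambda k:(np.percentile((q[:,:2]-[.446,.041])@k,[1,99])*1000).round(1)
    w=P[(np.hypot(P[...,0]-.447,P[...,1]-.042)<.07)&(S[...,1]>85)&(P[...,2]<.02)&(d>0)][:,:2]-[.446,.041]
    print(n,len(q),"clip u",f(u),"v",f(v),"holder u",(np.percentile(w@u,[.5,99.5])*1000).round(1),"v",(np.percentile(w@v,[.5,99.5])*1000).round(1),np.percentile(q[:,2],[50,95]))
    if n=="top": cv2.imwrite('pics/f3.png',cv2.resize(a[170:280,100:310],(800,420),interpolation=2))
E
```

```text
clock: 39.75
ee_pos: [0.4532, -0.3569, 0.2309]
orientation: [0.0, 0.619, 0.785, 0.0]
contact_force: [0.7, 0.0, -0.4]
opening: 0.032
gripper_force: 0.0
clock: 40.25
ee_pos: [0.4486, -0.4596, 0.2301]
orientation: [-0.0, 0.619, 0.785, 0.0]
contact_force: [-0.8, 0.6, 0.9]
opening: 0.0321
gripper_force: 0.0
now [ 0.4486 -0.4596  0.2301] az 13.5 q [-0.98  0.59  1.11  0.    1.44 -1.22] open 0.0321 t 40.25 tilt [ 0.001 -0.    -1.   ]
top 358 clip u [-23.7  22.6] v [-22.2  43.4] holder u [-39.2  46.1] v [-41.9  42.5] [0.02216649 0.02681349]
side 153 clip u [-27.5  22. ] v [-25.7  22. ] holder u [-44.2  44.8] v [-43.   41.1] [0.02074309 0.02644487]
```

View pics/f3.png

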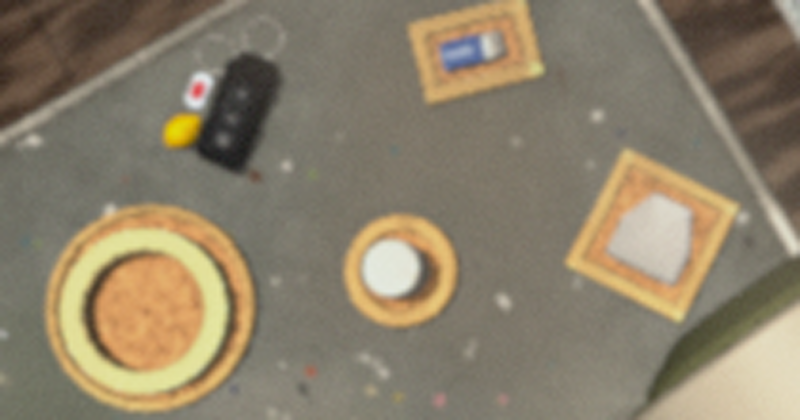

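All four things sit in their matching recesses: tape (145,310), pot (392,268), clip (652,238) and eraser (472,50). The fob and bear are undisturbed.

```bash
python3 -c "
from rig import robot
print(robot.job_done())"
```

```text
the job is handed in; nothing more can be done
None
```

The tape, pot, clip and eraser are each upright in their matching holders; the key fob and bear were left where they lay, and I handed the job in at about 40 s.

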